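# Lock the sauce-dish tray into its carrier past the spring catch

## Task

With the fingertips, press the yellow catch pad down and keep it down while you push the blue crossbar of the steel tray forward over the sunken red pin, until the tray is fully home against the carrier's end stop. Then let the pad spring up, so that the pin stands behind the crossbar and locks the tray in. Only press and push: the tray must not be lifted or tipped, and the bowl, bottle, mug and spoon stay where they are.

Things in the scene. Friction and masses are not known exactly. Their poses are not given: they have to be found in the camera images.
- carrier: Fixed tray carrier on the table: white base 405 x 160 mm, two aluminium guides (tops 36 mm above the table) between which the tray slides. Origin: on the table, on the centre line, level along x with the red pin. x = push direction (to the end stop), y to its left, z up. When the tray is home against the end stop, the middle of its crossbar is at x = +21 mm, y = 0.
- catch (a joint): Spring catch, metres pressed down: 0 = up, 0.020 = fully down. Yellow pad and red pin are one rigid part that moves straight down. The spring resists with about 2 N at first, 8 N at the end. The pin blocks the crossbar when up and passes under it once pressed 13 mm or more; released, it springs up by itself.
- pad (a point): Centre of the flat top of the yellow pad, 140 mm (x) by 84 mm (y), 36 mm above the table when up; moves with the catch. In the carrier frame the pad spans x from -115 to +25 mm, y from -42 to +42 mm. Right of the pin (y from +15 to -42 mm) it is free for the fingers along its whole length.
- pin_top (a point): Centre of the top of the red pin (14 mm diameter, standing 18 mm above the pad), at x = 0, y = +28 mm of the carrier frame and 54 mm above the table when up; moves with the catch.
- handle (a point): Centre of the tray's blue crossbar: 12 mm thick (along x), 116 mm long (along y), lying crosswise above the yellow pad, underside 42 mm and top 56 mm above the table. It starts behind the pin (robot side), its centre 20 to 58 mm before the pin's. Axes: the tray's, x to the end stop, z up.
- tray: Loose steel tray, tub 150 x 130 x 30 mm, about 0.8 kg with four white sauce dishes fixed in it, on rails 20 mm above the table. Origin: centre of the tub's underside; x to the end stop, z up. Two side bars at y = +-54 mm carry the crossbar 170 mm behind the origin; the tub's rear wall is 95 mm ahead of the crossbar.
- bowl: Blue bowl, 90 mm wide, 50 mm high, standing beside the carrier; leave alone. Origin at the centre of its underside.
- bottle: Amber sauce bottle, 56 mm diameter, 140 mm high, standing beside the carrier; leave alone. Origin at the centre of its underside.
- mug: White mug, 72 mm diameter, 85 mm high, standing beside the carrier; leave alone. Origin at the centre of its underside.
- spoon: Wooden spoon, 180 mm long, lying beside the carrier; leave alone. Origin on its underside.

How it is judged:
By the outcome, as a careful person would: the job done as asked, in the order asked, and still so for the second after the job is handed in, with the robot touching nothing.
It also fails if it takes over 38 s, if anything falls off the work surface, if the arm or the gripper's body presses on something with over 40 N, if the wrist force passes 120 N, or if a joint passes its speed limit or range.

## Robot

A 6-joint arm with a two-finger parallel gripper is mounted at the origin on the work surface. World frame = base frame: x ahead of the robot, y to its left, z up, the work surface at z = 0. Lengths are in mm, angles in rad, forces in N, time in s.
With the tool pointing down it reaches from about 400 to 925 mm from the base axis. Payload 12.5 kg.
Tool frame: the origin (TCP) lies between the finger pads; the fingertips stand 25 mm ahead of it and the grasp point (between the pads) lies 6 mm ahead of it; z points along the fingers, y is the line along which they close (so a half turn about z gives the same grasp; the last joint's range is limited). The gripper opens to 95 mm and grips with 3 to 60 N. Pads are 20 mm wide; open, the fingers measure 119 mm over their backs; the gripper's body (75 mm by 180 mm) begins 59 mm behind the grasp point.
Start: joints at [-1.394, 0.491, 1.559, -0, 1.092, -0.106], TCP at [174.426, -600.183, 239.661] pointing down, gripper open.
Joint ranges: [-3.1, 3.1], [-0.84, 2.19], [0.05, 2.79], [-1.13, 4.28], [0.06, 2.93], [-2.69, 2.69]. Speed limits (rad/s): [2.22, 2.22, 2.79, 3.14, 3.14, 3.14].

## Interface

Orientations are given as [roll, pitch, yaw] about the fixed x, y, z axes, in that order (R = Rz(yaw) Ry(pitch) Rx(roll)).
In Python, from cell import state, read_camera, job_done, cut_out gives the robot as it stands. The module is installed in compiled form; this text tells all that it offers.
- The arm moves only by the tool jog_arm, never from a script. Its argument "motion" is a list of rows, each a list of 2 entries, a list of its own where there are three numbers: the shift along the tool's x, y, z in mm, then the turn about the tool's z in rad. A call has 1 to 5 rows; each row is the pose to reach, as a shift and turn from the pose commanded when the call began, along the tool's axes at that moment; what a row does not reach only later rows make up. A row lasts 1/10 s, in which the tool goes at most 50 mm and 8.59 degrees, less where a joint would pass 70% of its speed; a pose out of reach is approached as far as the arm can. A call with a gripper value outside its range is refused whole. "grip" is the closure, from 0 (fully open) to 1 (shut), set as the call begins (left out, the last holds). The fingers move at their own pace and stop on an object; the grip force is fixed at half the most. Time passes only in rows, so rows that repeat a pose let the fingers close. It gives the time, the measured TCP pose, the force, the opening and the grip force at its end, in the units of the state.
- state(): the state, without advancing time (a new reading comes with each control period).
- read_camera(name): name is "side" or "top" or "wrist"; returns a dict with "img" (480x640x3 uint8, blue, green, red), "vertical_fov" (degrees; the focal length in pixels is half the picture's height over the tangent of half this angle, whatever the lens; pixels are square), "cx", "cy" (the principal point, pixels), "extrinsics" (4x4, takes a point from camera to world coordinates). Camera axes: x right, y up, looking along -z (the intrinsics and any distortion apply to the point x, -y, -z); pixel columns grow to the right and rows downward; lengths in mm; the calibration is good to about 2 mm. A picture is of the moment at which its call begins. There is no depth.
- job_done(): hands the job in; it is judged then, once.
Trained networks look in a picture, given as the dict that the camera call returned (one of the last four; its "shot" number tells which), for a name from the list of things; names that differ only in an ending like _2 or _b are one class to them, and where a whole thing is asked for, a point or a joint stands for the part that bears it (a point fixed in the world has none). Each returns a list of dicts, best first, with "p" (0 to 1); they miss things now and then, are a little off and sometimes report something else, mostly with a low value. They report only what shows in the picture. A call takes as long as a camera call.
- cut_out(name, picture): "region" (480x640 bool, what is visible of it) and "box" ([left, top, right, bottom] in pixels, round what is visible of it).
The state is a dict: "t": time; "joints": joint angles; "qvel": joint speeds; "tau": joint torques, N m; "eef_pos": TCP position; "tcp_rot": TCP orientation; "ft_force": force on the tool from outside, world axes, zero at the start; "moment": the same for the moment, N m; "opening": opening from 0.0 (shut) to 1.0 (fully open); "grip_force": force on a finger pad.
Only numpy, scipy, OpenCV 4.12 (cv2) and the standard library are available. Lean on these libraries where they do the work, as an engineer would, in place of code of your own. Each camera call takes 0.05 s, during which the arm holds its last target. There are 200 camera calls.

## Working session

There is one attempt and no reset: what is moved stays moved. The work goes in short steps, Python scripts to look and compute and a tool call to move; the robot and the scene stay as the last step left them, time stands still between calls to the robot, and variables do not carry over. Pictures are saved under pics/ and viewed, at most 10 in all, crops included, and the job is handed in when it is done.

Besides the shell and the picture viewer there is one more tool, called after "Emit:" in YAML: its name, and indented under it one key for each argument. jog_arm: Moves the arm, as the interface text tells. Its arguments: {"type":"object","properties":{"motion":{"type":"array"},"grip":{"type":"number"}},"required":["motion"]}

```bash
mkdir -p pics
cat > h.py <<'E'
import numpy as np, cv2
from cell import state, read_camera, job_done, cut_out
def K(c):
    f=240/np.tan(np.radians(c["vertical_fov"])/2); return f
def proj(c,P):
    E=np.array(c["extrinsics"]); p=(np.linalg.inv(E)@np.r_[P,1])[:3]; f=K(c)
    return np.array([c["cx"]+f*p[0]/-p[2], c["cy"]+f*(-p[1])/-p[2]])
def back(c,uv,z):
    E=np.array(c["extrinsics"]); f=K(c)
    d=E[:3,:3]@np.array([(uv[0]-c["cx"])/f,-(uv[1]-c["cy"])/f,-1]); o=E[:3,3]
    return o+d*(z-o[2])/d[2]
E
python3 - <<'E'
from h import *
print(state())
for n in ["top","side"]:
    c=read_camera(n); cv2.imwrite(f"pics/{n}0.png",c["img"])
    print(n,{k:v for k,v in c.items() if k!="img"})
    for o,z in [("handle",56),("pad",36),("pin_top",54),("carrier",36),("tray",50)]:
        r=cut_out(o,c)
        for q in r[:2]:
            m=q["region"]; ys,xs=np.nonzero(m); print(o,round(q["p"],2),q["box"],m.sum(), back(c,(xs.mean(),ys.mean()),z).round(1), cv2.minAreaRect(np.c_[xs,ys].astype(np.float32)))
E
```

```text
{'t': 0.0, 'joints': array([-1.39358002e+00,  4.91566095e-01,  1.55947443e+00,  9.98761486e-06,
        1.09169894e+00, -1.05611284e-01]), 'qvel': array([ 0.00046482, -0.00065133,  0.0001486 ,  0.00082349, -0.00041636,
        0.00234296]), 'tau': array([ 2.17834553e-03, -6.12638283e+01, -2.58178908e+01,  6.93047815e-02,
        4.82777855e-02, -1.26368022e-04]), 'eef_pos': array([ 174.39686764, -599.93885747,  239.0490732 ]), 'tcp_rot': array([-3.14045317e+00, -1.29699288e-04,  2.82822906e-01]), 'ft_force': array([-0.54545054, -0.59843471, -0.38974506]), 'moment': array([ 0.04377862,  0.01010007, -0.03903392]), 'grip_force': 0.0, 'opening': 0.9981272034367636}
top {'vertical_fov': 57.41954734003883, 'cx': 319.0746061026897, 'cy': 240.3453170023448, 'extrinsics': array([[ 2.37877680e-02,  9.93144113e-01, -1.14450483e-01,
         4.91999091e+02],
       [-9.99211608e-01,  1.99795206e-02, -3.43071561e-02,
         2.77686627e+01],
       [-3.17852844e-02,  1.15176341e-01,  9.92836394e-01,
         7.98043789e+02],
       [ 0.00000000e+00,  0.00000000e+00,  0.00000000e+00,
         1.0
[... 1614 characters left out ...]
45.980384826660156), 5.946863174438477)
pad 0.58 [308.3, 279.2, 378.7, 308.6] 1408 [526.9 118.9  36. ] ((340.530029296875, 290.78997802734375), (68.87220001220703, 27.15290069580078), 8.13010311126709)
pin_top 0.98 [304.1, 273.8, 374.6, 308.3] 1561 [519.1 142.5  54. ] ((339.8959045410156, 291.1033630371094), (71.49388885498047, 27.38783073425293), 5.389311790466309)
carrier 0.69 [170.9, 254.5, 383.2, 331.5] 7021 [630.7 193.8  36. ] ((277.2718505859375, 292.1104736328125), (207.5742950439453, 59.16875457763672), 6.170175075531006)
tray 0.95 [207.8, 256.7, 345.8, 302.9] 4171 [672.8 169.6  50. ] ((275.52972412109375, 280.7029724121094), (132.7379608154297, 44.87617492675781), 5.710593223571777)
```

View pics/top0.png

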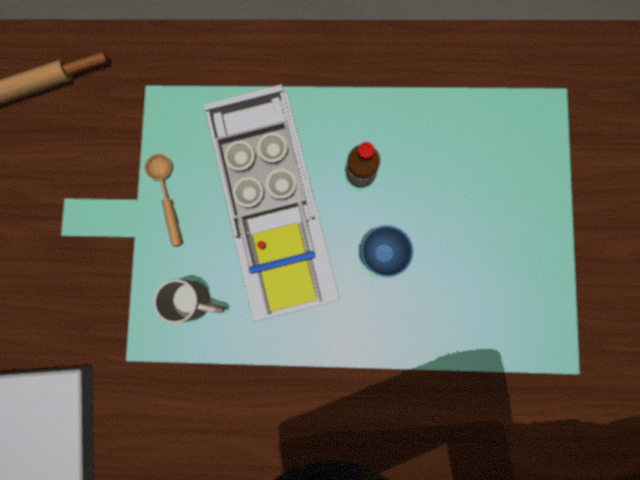

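View pics/side0.png

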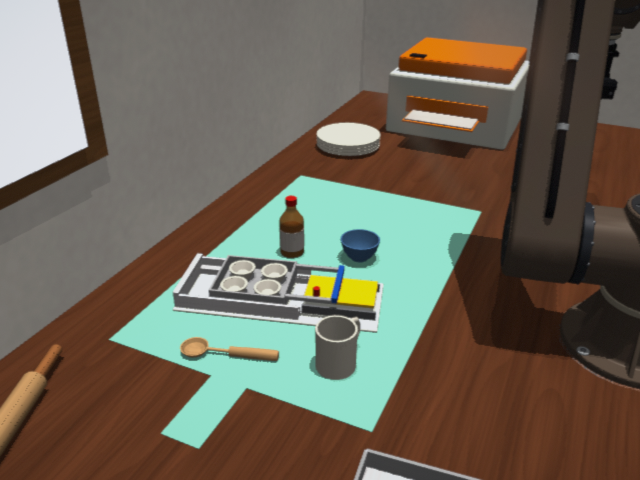

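The top view shows the pin at (262,245), the crossbar from (250,269) to (314,255) behind it, and the bottle and bowl on the right. The side view agrees: pin (316,291), bar around (339,283). I'll measure these by colour.

```bash
cat >> h.py <<'E'
def seg(c,lo,hi,box):
    h=cv2.cvtColor(c["img"],cv2.COLOR_BGR2HSV); m=cv2.inRange(h,np.array(lo),np.array(hi))
    k=np.zeros_like(m); x0,y0,x1,y1=box; k[y0:y1,x0:x1]=m[y0:y1,x0:x1]
    ys,xs=np.nonzero(k); return np.c_[xs,ys].astype(np.float32)
E
python3 - <<'E'
from h import *
for n,bx in [("top",(235,210,335,325)),("side",(295,262,385,310))]:
    c=read_camera(n)
    for nm,lo,hi,z in [("pin",(0,140,60),(8,255,255),50),("bar",(100,140,50),(130,255,255),56 if n=="top" else 49),("pad",(22,120,80),(38,255,255),36)]:
        p=seg(c,lo,hi,bx); r=cv2.minAreaRect(p); b=cv2.boxPoints(r)
        print(n,nm,len(p),p.mean(0),back(c,p.mean(0),z).round(1))
        w=np.array([back(c,q,z)[:2] for q in b]); print("  corners",w.round(1).tolist(),"ang", [round(float(np.arctan2(*(w[(i+1)%4]-w[i])[::-1])),3) for i in range(2)])
    for o,z in [("bottle",70),("mug",42),("bowl",25)]:
        r=cut_out(o,c)
        if r: ys,xs=np.nonzero(r[0]["region"]); print(o,round(r[0]["p"],2),back(c,(xs.mean(),ys.mean()),z).round())
E
```

```text
top pin 33 [261.0909  244.54546] [568.9 153.5  50. ]
  corners [[573.2, 159.0], [573.4, 148.6], [564.8, 148.3], [564.6, 158.7]] ang [-1.551, -3.103]
top bar 352 [281.36365 261.9233 ] [539.3 116.7  56. ]
  corners [[529.4, 171.7], [559.3, 64.2], [549.3, 61.4], [519.5, 168.7]] ang [-1.3, -2.868]
top pad 3299 [284.13034 267.83206] [530.4 113.9  36. ]
  corners [[588.8, 174.2], [610.2, 92.0], [477.1, 56.5], [456.1, 137.0]] ang [-1.316, -2.881]
bottle 0.87 [707. -18.  70.]
mug 0.59 [469. 285.  42.]
bowl 0.59 [565. -66.  25.]
side pin 44 [315.95456 290.9091 ] [568.8 160.6  50. ]
  corners [[577.8, 150.4], [570.7, 147.1], [559.6, 171.1], [566.5, 174.4]] ang [-2.708, 2.006]
side bar 202 [337.4208  283.16336] [542.  117.7  49. ]
  corners [[531.9, 179.3], [566.8, 53.5], [553.6, 53.5], [520.0, 178.9]] ang [-1.3, -3.141]
side pad 1466 [345.41882 290.27286] [525.1 116.4  36. ]
  corners [[584.5, 181.3], [619.8, 95.7], [477.5, 59.5], [451.6, 145.9]] ang [-1.179, -2.893]
bottle 0.93 [704.   2.  70.]
mug 0.83 [472. 285.  42.]
bowl 0.7 [572. -78.  25.]
```

Emit:
jog_arm:
  motion:
    - [[40,-28,0],0.018]
    - [[85,-60,0],0.018]
    - [[125,-88,0],0.018]
    - [[165,-116,0],0.018]
    - [[205,-145,0],0.018]
  grip: 1

```text
t: 1.5
eef_pos: [330.3, -404.0, 239.8]
tcp_rot: [3.141, -0.0, 0.264]
ft_force: [0.9, -0.3, -0.6]
opening: 0.635
grip_force: 0.0
```

Emit:
jog_arm:
  motion:
    - [[28,-40,0],0]
    - [[56,-80,0],0]
    - [[84,-120,0],0]
    - [[112,-160,0],0]
    - [[140,-200,0],0]

```text
t: 2.0
eef_pos: [412.5, -174.1, 239.9]
tcp_rot: [3.141, -0.0, 0.264]
ft_force: [1.1, -0.4, 0.2]
opening: 0.216
grip_force: 0.0
```

Emit:
jog_arm:
  motion:
    - [[28,-40,0],0]
    - [[56,-80,0],0]
    - [[84,-120,0],0]
    - [[112,-160,0],0]
    - [[140,-200,0],0]

```text
t: 2.5
eef_pos: [495.4, 55.9, 239.9]
tcp_rot: [3.141, -0.001, 0.265]
ft_force: [0.6, -0.2, -0.1]
opening: 0.003
grip_force: 0.0
```

Emit:
jog_arm:
  motion:
    - [[16,-24,0],0]
    - [[33,-48,0],0]
    - [[33,-48,50],0]
    - [[33,-48,90],0]
    - [[33,-48,120],0]

```text
t: 3.0
eef_pos: [513.6, 109.1, 117.6]
tcp_rot: [-3.141, 0.001, 0.266]
ft_force: [1.2, 0.5, 0.3]
opening: 0.009
grip_force: 0.0
```

```bash
cat > m.py <<'E'
from h import *
import sys
s=state(); print(s["eef_pos"].round(1),s["tcp_rot"].round(3),s["ft_force"].round(1))
a=0.265; O=np.array([576.4,127]); R=np.array([[np.cos(a),np.sin(a)],[-np.sin(a),np.cos(a)]])
print("carrier frame tcp",(R@(s["eef_pos"][:2]-O)).round(1),"tip z",round(s["eef_pos"][2]-25,1))
ims=[]
for n,bx in [("top",(235,210,335,325)),("side",(285,258,385,312))]:
    c=read_camera(n)
    for nm,lo,hi,z in [("pin",(0,140,60),(8,255,255),50),("bar",(100,140,50),(130,255,255),56 if n=="top" else 49)]:
        p=seg(c,lo,hi,bx)
        if len(p): print(n,nm,len(p),(R@(back(c,p.mean(0),z)[:2]-O)).round(1))
    u=proj(c,[O[0],O[1],50]).astype(int); im=c["img"][max(u[1]-75,0):u[1]+75,u[0]-95:u[0]+95]; ims.append(cv2.resize(im,(760,600),interpolation=cv2.INTER_CUBIC))
cv2.imwrite(f"pics/{sys.argv[1]}.png",cv2.resize(np.vstack(ims),(400,600)) if 0 else cv2.resize(np.hstack(ims),(800,316)))
E
python3 m.py a
```

```text
[513.6 109.1 117.6] [-3.141e+00  1.000e-03  2.660e-01] [1.2 0.5 0.3]
carrier frame tcp [-65.3  -0.9] tip z 92.6
side pin 45 [ 1.3 34.7]
side bar 187 [-36.    2.2]
```

View pics/a.png

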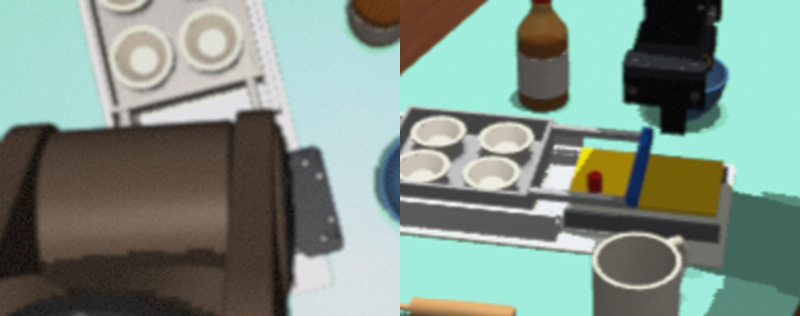

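The tip is right of the pin and about 10 mm behind the bar, in the clear. Now lowering onto the pad.

Emit:
jog_arm:
  motion:
    - [[0,0,25],0]
    - [[0,0,45],0]
    - [[0,0,55],0]
    - [[0,0,60],0]
    - [[0,0,62],0]

```text
t: 3.6
eef_pos: [514.6, 108.7, 58.4]
tcp_rot: [3.141, -0.001, 0.265]
ft_force: [-1.2, -0.8, 3.1]
opening: 0.002
grip_force: 1.5
```

Emit:
jog_arm:
  motion:
    - [[0,0,3],0]
    - [[0,0,6],0]
    - [[0,0,9],0]
    - [[0,0,10],0]
    - [[0,0,10],0]

```text
t: 4.1
eef_pos: [514.6, 108.7, 47.9]
tcp_rot: [3.141, -0.001, 0.265]
ft_force: [-1.9, -1.6, 6.4]
opening: 0.004
grip_force: 3.1
```

Emit:
jog_arm:
  motion:
    - [[0,0,2],0]
    - [[0,0,4],0]
    - [[0,0,4.5],0]
    - [[0,0,4.5],0]

```text
t: 4.5
eef_pos: [514.6, 108.7, 43.5]
tcp_rot: [3.141, -0.001, 0.265]
ft_force: [-2.4, -0.3, 7.6]
opening: 0.003
grip_force: 3.7
```

```bash
python3 m.py b
```

```text
[514.6 108.7  43.5] [ 3.141e+00 -1.000e-03  2.650e-01] [-2.4 -0.3  7.6]
carrier frame tcp [-64.4  -1.5] tip z 18.5
side pin 14 [-2.5 51.4]
side bar 76 [-36.1  38.7]
```

View pics/b.png

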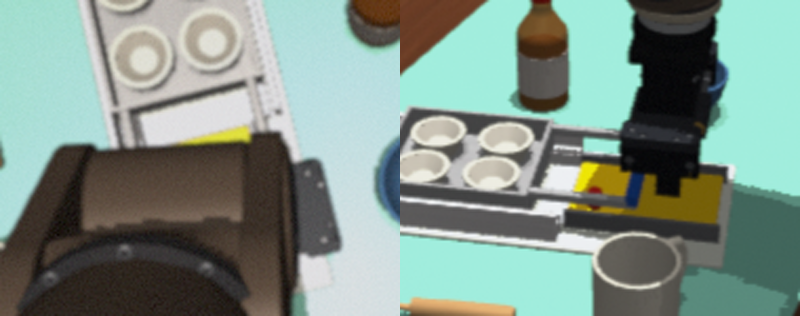

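The pad is down, the pin is sunk, and the finger is just behind the bar. Pushing forward.

Emit:
jog_arm:
  motion:
    - [[4,0,0],0]
    - [[8,0,0],0]
    - [[12,0,0],0]
    - [[16,0,0],0]
    - [[20,0,0],0]

```text
t: 5.1
eef_pos: [531.4, 113.7, 43.2]
tcp_rot: [-3.141, 0.005, 0.265]
ft_force: [-12.8, -3.8, 13.0]
opening: 0.003
grip_force: 7.5
```

Emit:
jog_arm:
  motion:
    - [[5,0,0],0]
    - [[10,0,0],0]
    - [[15,0,0],0]
    - [[20,0,0],0]
    - [[22,0,0],0]

```text
t: 5.6
eef_pos: [553.1, 119.6, 43.2]
tcp_rot: [-3.141, 0.004, 0.265]
ft_force: [-12.0, -3.6, 12.0]
opening: 0.004
grip_force: 7.2
```

Emit:
jog_arm:
  motion:
    - [[5,0,0],0]
    - [[10,0,0],0]
    - [[15,0,0],0]
    - [[20,0,0],0]
    - [[22,0,0],0]

```text
t: 6.1
eef_pos: [574.5, 125.3, 43.3]
tcp_rot: [-3.141, 0.004, 0.265]
ft_force: [-11.9, -4.2, 12.4]
opening: 0.005
grip_force: 7.1
```

Emit:
jog_arm:
  motion:
    - [[2,0,0],0]
    - [[4,0,0],0]
    - [[6,0,0],0]
    - [[6,0,0],0]

```text
t: 6.5
eef_pos: [580.2, 126.9, 43.3]
tcp_rot: [-3.141, 0.004, 0.265]
ft_force: [-9.7, -3.4, 10.7]
opening: 0.004
grip_force: 5.7
```

Tip at about x=+3.7; no stop contact yet. Creep on.

Emit:
jog_arm:
  motion:
    - [[1,0,0],0]
    - [[2,0,0],0]
    - [[2,0,0],0]

```text
t: 6.8
eef_pos: [580.8, 127.0, 43.3]
tcp_rot: [-3.141, 0.007, 0.265]
ft_force: [-15.4, -6.5, 14.6]
opening: 0.003
grip_force: 11.3
```

Emit:
jog_arm:
  motion:
    - [[1,0,0],0]
    - [[2,0,0],0]
    - [[2,0,0],0]

```text
t: 7.1
eef_pos: [580.9, 127.1, 43.3]
tcp_rot: [-3.141, 0.011, 0.265]
ft_force: [-27.4, -10.1, 22.4]
opening: 0.008
grip_force: 19.5
```

The push stopped hard at +4.4 mm with the force rising, so the tray is against the end stop. Back off slightly with the pad held down, then lift.

Emit:
jog_arm:
  motion:
    - [[-2,0,0],0]
    - [[-4,0,0],0]
    - [[-7,0,0],0]
    - [[-8,0,0],0]
    - [[-8,0,0],0]

```text
t: 7.6
eef_pos: [579.8, 126.5, 44.3]
tcp_rot: [3.141, -0.005, 0.265]
ft_force: [3.9, 3.4, 7.3]
opening: 0.007
grip_force: 3.6
```

Emit:
jog_arm:
  motion:
    - [[0,0,-4],0]
    - [[0,0,-8],0]
    - [[0,0,-12],0]
    - [[0,0,-16],0]
    - [[0,0,-20],0]

```text
t: 8.1
eef_pos: [577.8, 126.0, 63.3]
tcp_rot: [3.142, 0.001, 0.265]
ft_force: [0.3, 0.0, 0.1]
opening: 0.007
grip_force: 0.0
```

Emit:
jog_arm:
  motion:
    - [[0,0,-5],0]
    - [[0,0,-20],0]
    - [[0,0,-50],0]
    - [[0,0,-90],0]
    - [[0,0,-130],0]

```text
t: 8.6
eef_pos: [577.2, 125.9, 194.0]
tcp_rot: [-3.141, 0.002, 0.265]
ft_force: [0.5, -0.0, -0.4]
opening: 0.006
grip_force: 0.0
```

Emit:
jog_arm:
  motion:
    - [[-40,0,-20],0]
    - [[-70,30,-30],0]
    - [[-85,70,-30],0]
    - [[-90,115,-30],0]
    - [[-90,150,-30],0]

```text
t: 9.1
eef_pos: [529.5, -44.2, 223.5]
tcp_rot: [-3.142, 0.001, 0.264]
ft_force: [0.7, -0.0, -0.3]
opening: 0.008
grip_force: 0.0
```

```bash
python3 m.py c
```

```text
[529.5 -44.2 223.5] [-3.142e+00  1.000e-03  2.640e-01] [ 0.7 -0.  -0.3]
carrier frame tcp [ -90.1 -153. ] tip z 198.5
top pin 33 [-0.3 27.5]
top bar 357 [20.3 -0. ]
side pin 43 [ 1.5 34.1]
side bar 221 [21.2 -4.4]
```

View pics/c.png

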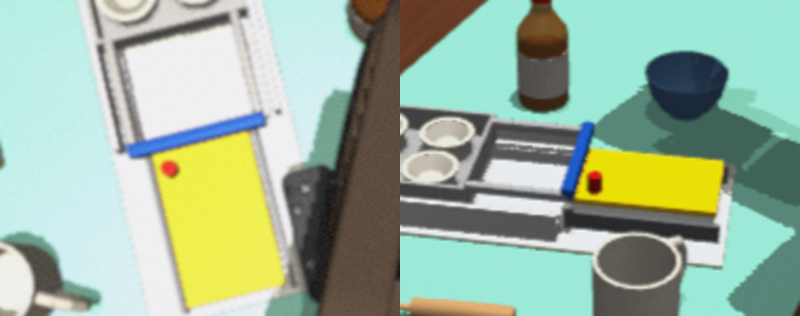

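The pin is up behind the bar, and the bar measures x ≈ 20.3 mm (top) and 21.2 mm (side) against 21 mm when home. The robot is clear of everything.

```bash
python3 -c "
from h import *
print(job_done())"
```

```text
the job is handed in; nothing more can be done
None
```

The tray is home against the end stop (crossbar at about x = +21 mm), the pin stands up behind the crossbar, the arm touched nothing else, and the job was handed in at about 9 s.

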